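Index the produce carousel and send the lime down the chute

TASK

Turn the wooden carousel by its upright post until its empty compartment sits squarely under the outlet of the metal chute. Then pick up the lime and release it into the top of the chute so that it rolls down into that empty compartment. Leave the loose garlic bulb in front where it is.

Things in the scene. Friction and masses are not known exactly. Their poses are not given: they have to be found in the camera images.
- carousel: Fixed wooden stand that carries the turntable and, beside it on two legs, a straight aluminium chute. Origin on the work surface on the turntable's vertical axis, z up; +x points horizontally from that axis out along the middle of the chute to its upper end. Plinth and tray together are 240 mm in diameter.
- outlet (a point): Centre of the chute's outlet at its lower rim, 77 mm out along carousel +x, 85 mm above the work surface; axes as body carousel. The outlet is an open-bottomed drop well, 66 x 68 mm inside, walls from 85 to 137 mm above the work surface, over the turntable.
- chute_top (a point): Middle of the upper half of the chute floor, 185 mm out along carousel +x, 127 mm above the work surface; axes as body carousel. The floor slopes at 23 degrees from 154 mm height at its far end (250 mm out, end plate) down to the outlet; 68 mm wide inside, open on top, side walls rise 30 mm over this point. The lime let go on the slope rolls down by itself and drops through the outlet.
- turntable (a joint): Angle of the turntable in rad, growing counter-clockwise seen from above; 0: empty compartment exactly under the outlet. Starts between -1.4 and -0.6; stops at -2.0 and 1.2. Friction (about 1.3 N at the post) keeps it where it is left. Round tray, rim 55 mm above the work surface; the other three compartments hold garlic, a lemon and two tealights, fixed in it, up to 80 mm high.
- bay (a point): Middle of the floor of the turntable's empty compartment (a quarter circle between two low walls), 77 mm from the turntable's axis and 22 mm above the work surface; turns with the turntable.
- post_top (a point): Top centre of the upright dark wooden post that turns the turntable: a dowel of 16 mm diameter, top 116 mm above the work surface, free to grip above 62 mm; 95 mm from the turntable's axis, 2.6 rad counter-clockwise (from above) of the middle of the empty compartment; turns with it. Can be pinched from above or pushed sideways.
- lime_center (a point): Centre of the lime, loose, 55 x 47 x 48 mm, about 45 to 75 g, lying on the work surface with its centre 24 mm above it; it stands in front and to the left of the carousel.
- garlic_center (a point): Centre of a loose garlic bulb, 60 x 57 x 58 mm, a bystander about 100 mm from the lime (the two change places from start to start).
There are look-alikes about, which are no part of the job. There is more than one size of the part that bears lime_center; the job needs the larger.

How it is judged:
By the outcome, as a careful person would: the job done as asked, in the order asked, and still so for the second after the job is handed in, with the robot touching nothing.
It also fails if it takes over 54 s, if anything falls off the work surface, if the arm or the gripper's body presses on something with over 40 N, if the wrist force passes 120 N, or if a joint passes its speed limit or range.

ROBOT

A 6-joint arm with a two-finger parallel gripper is mounted at the origin on a cart in front of the work surface, level with it; the furniture and walls round the work are solid. World frame = base frame: x ahead of the robot, y to its left, z up, the work surface at z = 0. Lengths are in m, angles in degrees, forces in N, time in s.
With the tool pointing down it reaches from about 0.375 to 0.975 m from the base axis. Payload 3.8 kg.
Tool frame: the origin (TCP) lies midway between the tips of the shut fingers; the grasp point (between the pads) lies 19 mm behind it; z points along the fingers, y is the line along which they close (so a half turn about z gives the same grasp; the last joint's range is limited). The gripper opens to 88 mm and grips with 3 to 60 N. Pads are 18 mm wide; open, the fingers measure 123 mm over their backs; the gripper's body (75 mm by 187 mm) begins 45 mm behind the grasp point.
Start: joints at [-67.088, 15.12, 91.902, -0, 72.978, -2.114], TCP at [0.286, -0.612, 0.239] pointing down, gripper open.
Joint ranges: [-150.88, 150.88], [-54.13, 125.18], [17.81, 147.31], [-75.09, 255.09], [0, 152.58], [-146.25, 146.25]. Speed limits (degrees/s): [147.25, 147.25, 180, 180, 180, 180].

INTERFACE

Orientations are given as a 3x3 rotation matrix whose columns are the frame's x, y, z axes.
In Python, from workcell import env gives the robot as it stands. The module is installed in compiled form; this text tells all that it offers. Calls block until the motion is done:
- env.move_ptp(position, orientation): joint-space move of the TCP to a pose.
- env.move_l(position, orientation=None, vel=0.15, contact_N=None): straight line of the TCP; orientation=None keeps the orientation; vel is the mean speed in m/s. With contact_N (N) it stops when the force on the tool has changed by that much, and returns True; else False.
- env.goto_joints(angles): joint-space move.
- env.ungrasp() and env.close_gripper(): open the fingers fully, or close them until they stop; the grip force is fixed at half the most.
- env.pause(seconds).
- env.inverse_kinematics(position, orientation): joint angles nearest the present ones, or None.
- env.get_obs(): the state.
- env.capture(name): name is "scene" or "top"; returns a dict with "color" (480x640x3 uint8, red, green, blue), "z_map" (480x640 float32, m along the optical axis (not along the pixel's ray), 0 where there is no reading), "camera_matrix" (3x3 intrinsics, pixels), "k1" (the pictures are not rectified: a ray, as slopes to the right and down, at radius r is drawn at 1 + k1 r^2 times it, then the intrinsics apply), "world_to_cam" (4x4, takes a point from world to camera coordinates). Camera axes: x right, y down, z forward; pixel columns grow to the right and rows downward; lengths in m; the calibration is good to about 2 mm. A picture is of the moment at which its call begins.
A pose or a line that the arm cannot do raises env.IKError and nothing moves.
- env.close_job(): hands the job in; it is judged then, once.
Trained networks look in a picture, given as the dict that the camera call returned (one of the last four; its "shot" number tells which), for a name from the list of things; names that differ only in an ending like _2 or _b are one class to them, and where a whole thing is asked for, a point or a joint stands for the part that bears it (a point fixed in the world has none). Each returns a list of dicts, best first, with "confidence" (0 to 1); they miss things now and then, are a little off and sometimes report something else, mostly with a low value. They report only what shows in the picture. A call takes as long as a camera call. They do not tell look-alikes from the thing itself.
- env.boxes_of(picture, name): "centre" ([column, row] in pixels, amid what is visible of it).
- env.regions_of(picture, name): "mask" (480x640 bool, what is visible of it) and "centre" ([column, row] in pixels, amid what is visible of it).
- env.spot_point(picture, name): "centre" ([column, row] in pixels: a listed point, or the origin of a listed thing).
The state is a dict: "clock": time; "qpos": joint angles; "joint_vel": joint speeds; "joint_torque": joint torques, N m; "ee_pos": TCP position; "eef_rot": TCP orientation; "force": force on the tool from outside, world axes, zero at the start; "moment": the same for the moment, N m; "opening": opening from 0.0 (shut) to 1.0 (fully open); "grasp_force": force on a finger pad.
Only numpy, scipy, OpenCV 4.12 (cv2) and the standard library are available. Lean on these libraries where they do the work, as an engineer would, in place of code of your own. Each camera call takes 0.05 s, during which the arm holds its last target. There are 200 camera calls.

## Working session

There is one attempt and no reset: what is moved stays moved. The work goes in short steps, each a Python script; the robot and the scene stay as the last script left them, time stands still between calls to the robot, and variables do not carry over. Pictures are saved under pics/ and viewed, at most 10 in all, crops included, and the job is handed in when it is done.

```bash
mkdir -p pics
cat > h.py <<'E'
import numpy as np, cv2
from workcell import env
def ray(c,px):
    K=np.array(c["camera_matrix"]);u=(px[0]-K[0,2])/K[0,0];v=(px[1]-K[1,2])/K[1,1]
    d=np.array([u,v]);s=d.copy()
    for _ in range(20): s=d/(1+c["k1"]*(s@s))
    T=np.linalg.inv(np.array(c["world_to_cam"]));return T[:3,3],T[:3,:3]@np.array([s[0],s[1],1.])
def at_z(c,px,z):
    o,d=ray(c,px);return o+d*(z-o[2])/d[2]
def at_depth(c,px):
    r,k=int(round(px[1])),int(round(px[0]));w=c["z_map"][max(r-2,0):r+3,max(k-2,0):k+3];w=w[w>0]
    o,d=ray(c,px);return o+d*np.median(w) if len(w) else None
def save(c,n): cv2.imwrite(f"pics/{n}.png",c["color"][...,::-1])
E
python3 - <<'E'
from h import *
np.set_printoptions(precision=3,suppress=True)
Z=dict(carousel=0,outlet=.085,chute_top=.127,bay=.022,post_top=.116,lime_center=.024,garlic_center=.029)
for cam in("top","scene"):
    c=env.capture(cam);save(c,cam+"0")
    print(cam,np.linalg.inv(c["world_to_cam"])[:3,3])
    for n,z in Z.items():
        for d in env.spot_point(c,n)[:4]:
            print(n,np.round(d["centre"]),round(d["confidence"],2),at_z(c,d["centre"],z),at_depth(c,d["centre"]))
E
```

```text
top [0.381 0.207 0.965]
carousel [388. 214.] 0.95 [0.547 0.085 0.   ] [0.538 0.091 0.054]
outlet [348. 192.] 0.59 [0.57  0.164 0.085] [0.583 0.161 0.022]
bay [385. 171.] 0.92 [0.625 0.093 0.022] [0.625 0.092 0.022]
post_top [389. 212.] 0.61 [0.531 0.097 0.116] [0.541 0.09  0.057]
post_top [288. 299.] 0.61 [0.387 0.262 0.116] [0.387 0.266 0.049]
lime_center [216. 237.] 0.82 [0.498 0.401 0.024] [0.497 0.399 0.033]
lime_center [228. 294.] 0.71 [0.394 0.376 0.024] [0.394 0.371 0.047]
garlic_center [289. 300.] 0.9 [0.387 0.265 0.029] [0.386 0.263 0.05 ]
scene [-0.014  0.101  0.81 ]
carousel [406. 263.] 0.65 [0.553 0.088 0.   ] [0.537 0.088 0.023]
chute_top [317. 185.] 0.87 [0.592 0.263 0.127] [0.594 0.264 0.124]
chute_top [406. 222.] 0.7 [0.546 0.101 0.127] [0.632 0.101 0.022]
bay [406. 221.] 0.97 [0.632 0.101 0.022] [0.633 0.101 0.021]
post_top [380. 261.] 0.96 [0.466 0.13  0.116] [0.467 0.13  0.116]
lime_center [232. 254.] 0.76 [0.487 0.397 0.024] [0.482 0.394 0.032]
lime_center [228. 299.] 0.74 [0.395 0.372 0.024] [0.385 0.366 0.043]
garlic_center [286. 314.] 0.59 [0.386 0.268 0.029] [0.378 0.264 0.045]
```

View pics/top0.png

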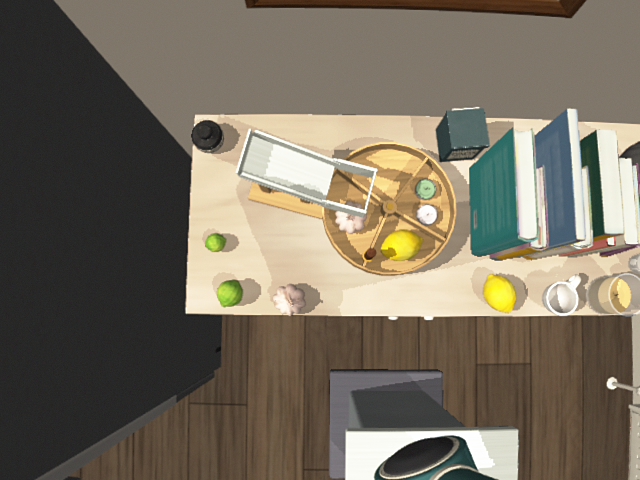

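View pics/scene0.png

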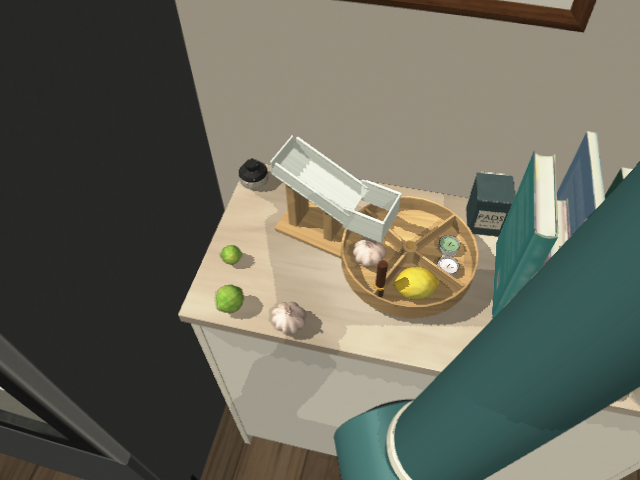

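Top view: the large lime is at (228,294), the small look-alike at (215,242) and the garlic at (289,299). Scene view: the post is at (381,265), with the chute at upper left. The post and axis distances match the given sizes. A dark cabinet stands to the left, so I'll check its clearance and the chute axis along with the arc IK.

```bash
cat >> h.py <<'E'
def down(a):  # tool down, closing line at world angle a (deg)
    y=np.array([np.cos(np.radians(a)),np.sin(np.radians(a)),0]);z=np.array([0,0,-1.]);return np.column_stack([np.cross(y,z),y,z])
E
python3 - <<'E'
from h import *
np.set_printoptions(precision=3,suppress=True)
t=env.capture("top");s=env.capture("scene")
print("end",at_z(t,(244,154),.183),"well",at_z(t,(370.5,192),.137), "wellback", at_z(t,(332,182),.137))
for p in [(249,130),(239,178),(376,170),(365,214),(244,154)]: print(p,at_depth(t,p))
for n in("turntable","carousel","lime_center"):
  for c in(t,s):
    for d in env.regions_of(c,n)[:3]:
        m=d["mask"];r,k=np.nonzero(m)
        P=np.array([at_depth(c,(a,b)) for a,b in zip(k[::7],r[::7]) if c["z_map"][b,a]>0]);print(n,round(d["confidence"],2),d["centre"],m.sum(),P.min(0),P.max(0))
for p in [(150,294),(180,294),(100,200),(185,200),(207,330),(215,350)]: print("cab",p,at_depth(t,p))
for p in [(150,200),(205,200),(100,300),(60,100)]: print("cabS",p,at_depth(s,p))
C=np.array([.549,.088])
for off in(-90,90):
  for a in(153,170,190,210,225):
    q=env.inverse_kinematics([*(C+.095*np.array([np.cos(np.radians(a)),np.sin(np.radians(a))])),.088],down(a+off));print(off,a,q)
for a in(0,180): print("lime",env.inverse_kinematics([.394,.374,.008],down(a)))
for a in(76,256): print("chute",env.inverse_kinematics([.592,.265,.155],down(a)))
E
```

```text
end [0.608 0.329 0.183] well [0.559 0.13  0.137] wellback [0.575 0.192 0.137]
(249, 130) [0.649 0.324 0.175]
(239, 178) [0.613 0.366 0.001]
(376, 170) [0.596 0.121 0.136]
(365, 214) [0.538 0.132 0.053]
(244, 154) [0.61  0.33  0.176]
turntable 0.88 [391.7, 211.2] 13192 [ 0.433 -0.041  0.001] [0.671 0.208 0.116]
turntable 0.95 [412.6, 259.9] 12218 [ 0.431 -0.03   0.001] [0.67  0.208 0.115]
turntable 0.35 [381.2, 234.4] 20561 [ 0.431 -0.031  0.001] [0.741 0.396 0.179]
carousel 0.96 [366.5, 193.8] 19540 [ 0.432 -0.03   0.001] [0.67  0.363 0.179]
carousel 0.58 [378.4, 232.4] 20469 [ 0.431 -0.031  0.003] [0.744 0.348 0.178]
lime_center 0.89 [227.3, 294.7] 556 [0.373 0.351 0.021] [0.42  0.393 0.048]
lime_center 0.84 [215.6, 239.1] 308 [0.472 0.385 0.003] [0.506 0.421 0.036]
lime_center 0.89 [230.1, 253.1] 311 [0.472 0.385 0.008] [0.502 0.414 0.035]
lime_center 0.71 [230.7, 300.2] 632 [0.372 0.348 0.02 ] [0.416 0.388 0.047]
cab (150, 294) [ 0.393  0.544 -0.05 ]
cab (180, 294) [ 0.397  0.543 -0.268]
cab (100, 200) [0.529 0.543 0.209]
cab (185, 200) [ 0.627  0.545 -0.284]
cab (207, 330) [ 0.29
[... 315 characters left out ...]
]
-90 190 [  5.826   0.477 125.721  -0.     53.803 -94.174]
-90 210 [   1.913    1.303  124.88    -0.      53.817 -118.087]
-90 225 [  -0.485    2.81   123.312   -0.      53.878 -135.485]
90 153 [ 12.811   2.836 123.285  -0.     53.879 129.811]
90 170 [  9.868   1.17  125.016  -0.     53.814 109.868]
90 190 [  5.826   0.477 125.721  -0.     53.803  85.826]
90 210 [  1.913   1.303 124.88   -0.     53.817  61.913]
90 225 [ -0.485   2.81  123.312  -0.     53.878  44.515]
lime [ 40.881  15.687 118.615  -0.     45.698  40.881]
lime [  40.881   15.687  118.615   -0.      45.698 -139.119]
chute [ 21.915  15.83  100.129  -0.     64.04  -54.085]
chute [ 21.915  15.83  100.129  -0.     64.04  125.915]
```

```bash
cat > turn.py <<'E'
from h import *
np.set_printoptions(precision=3,suppress=True)
C=np.array([.550,.088])
def P(a,z): return [*(C+.095*np.array([np.cos(np.radians(a)),np.sin(np.radians(a))])),z]
E
python3 - <<'E'
from turn import *
a0=153.
q0=np.array(env.get_obs()["qpos"]);q=np.array(env.inverse_kinematics(P(a0,.30),down(a0+90)))
if q[5]<0: q[5]+=180
print(q)
m=q.copy();m[0]=q0[0];m[5]=q0[5];env.goto_joints(m);env.goto_joints(q)
print(env.get_obs()["ee_pos"],P(a0,.3),env.get_obs()["clock"])
print(env.move_l(P(a0,.088),vel=.2,contact_N=8))
env.close_gripper();o=env.get_obs();print(o["opening"]*88,o["grasp_force"],o["force"],o["clock"])
if 8<o["opening"]*88<24:
    for a in np.linspace(a0,225,9)[1:]: env.move_l(P(a,.088),down(a+90),vel=.1)
    o=env.get_obs();print(o["force"],o["opening"]*88,o["clock"])
t=env.capture("top");s=env.capture("scene");save(s,"s1");save(t,"t1")
E
```

```text
[ 12.785  -7.949 109.899  -0.     78.05  129.785]
[0.466 0.131 0.3  ] [np.float64(0.4653543802021051), np.float64(0.13112909747525694), 0.3] 4.2417
False
14.942100473577451 29.999157339334488 [-2.238 -0.589  0.093] 6.55
[-0.204 -4.339 -4.774] 14.935254518091744 9.0167
```

View pics/t1.png

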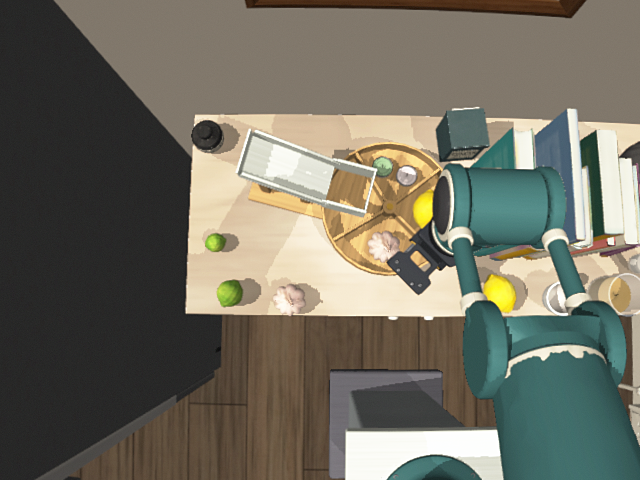

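The tray turned with the post, and the empty bay now shows under the well near (352,188). I'll release, go above the lime and measure the turntable angle.

Run:
```python
from turn import *
env.ungrasp();env.move_l(P(225,.26),vel=.25)
L=[.395,.371]
q=np.array(env.inverse_kinematics([*L,.2],down(0)));print(q)
env.move_ptp([*L,.2],down(0))
print(env.get_obs()["clock"],env.get_obs()["qpos"])
for cam in("top","scene"):
    c=env.capture(cam);save(c,cam+"2")
    for n,z in dict(post_top=.116,bay=.022,lime_center=.024).items():
        for d in env.spot_point(c,n)[:3]:
            p=at_z(c,d["centre"],z);v=p[:2]-C;print(cam,n,round(d["confidence"],2),np.round(d["centre"]),p,"r",np.hypot(*v),"ang",np.degrees(np.arctan2(v[1],v[0]))%360)
    x0=c["color"][110:310,220:480] if cam=="top" else c["color"][130:330,250:510]
    globals()[cam]=cv2.resize(x0,None,fx=2.3,fy=2.3,interpolation=cv2.INTER_CUBIC)
    cv2.imwrite(f"pics/{cam}2c.png",globals()[cam][...,::-1])
```

```text
[ 40.572   2.344 110.719  -0.     66.936  40.572]
12.4667 [ 40.502   2.353 110.736  -0.032  66.94   40.576]
top post_top 0.72 [436. 239.] [0.487 0.021 0.116] r 0.09228850817959158 ang 226.75540866615205
top bay 0.6 [347. 200.] [0.57  0.163 0.022] r 0.07705283982921218 ang 75.26958095335976
top lime_center 0.88 [228. 295.] [0.393 0.374 0.024] r 0.3267230565290405 ang 118.73862241578134
top lime_center 0.54 [348. 190.] [0.587 0.161 0.024] r 0.08198211527800262 ang 63.51685515901912
scene lime_center 0.55 [228. 301.] [0.391 0.371 0.024] r 0.32452270905172276 ang 119.29652801723059
```

View pics/top2c.png

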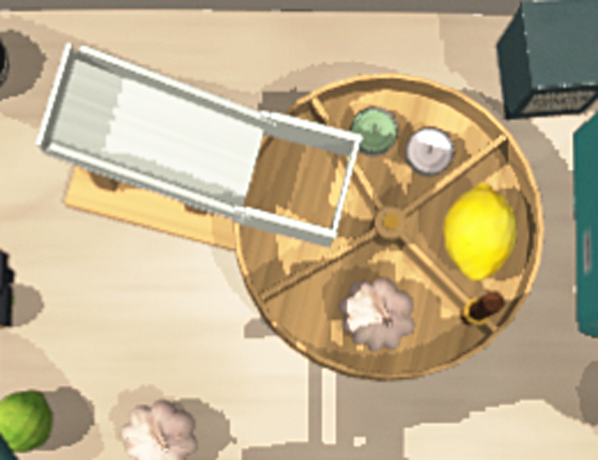

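View pics/scene2c.png

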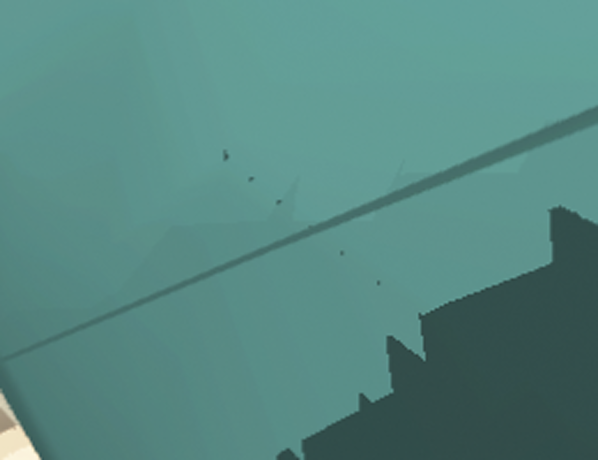

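Run:
```python
from turn import *
t=env.capture("top")
f=lambda x,y:at_z(t,(220+x/2.3,110+y/2.3),.045)[:2]
for A,B in [((317,100),(490,325)),((263,297),(505,140))]:
    v=f(*A)-f(*B);print(f(*A),f(*B),np.degrees(np.arctan2(v[1],v[0]))%360)
# refined lines via fit of chute side rims (depth-independent: same-height well rim corners)
for A,B in [((358,141),(333,242))]:
    v=at_z(t,(220+B[0]/2.3,110+B[1]/2.3),.137)-at_z(t,(220+A[0]/2.3,110+A[1]/2.3),.137);print(v,np.degrees(np.arctan2(v[1],v[0]))-90)
```

```text
[0.65  0.144] [0.473 0.011] 37.08407039010367
[0.493 0.186] [ 0.62  -0.004] 123.64894206841888
[-0.072  0.018  0.   ] 76.17042093526607
```

Run:
```python
from turn import *
t=env.capture("top");zm=t["z_map"]
Q=[]
for r in range(130,285):
    for k in range(310,470):
        if zm[r,k]>0:
            o,d=ray(t,(k,r));Q.append(o+d*zm[r,k])
Q=np.array(Q);v=Q[:,:2]-C;R=np.hypot(*v.T);A=np.degrees(np.arctan2(v[:,1],v[:,0]))%360
rim=Q[(R>.113)&(R<.124)&(Q[:,2]>.05)&(Q[:,2]<.06)&~((A>50)&(A<100))]
M=np.c_[2*rim[:,:2],np.ones(len(rim))];x=np.linalg.lstsq(M,(rim[:,:2]**2).sum(1),rcond=None)[0];print("centre",x[:2],np.sqrt(x[2]+x[0]**2+x[1]**2))
for a in range(0,360,3):
    s=(R>.03)&(R<.105)&(abs(A-a-1.5)<1.5);h=Q[s,2]
    if a in range(20,48) or a in range(110,140) or a in range(200,225) or a in range(290,325):print(a,s.sum(),np.percentile(h,[10,50,90]) if s.any() else 0)
for lo,hi in((20,48),(108,138),(290,322)):
    s=(R>.035)&(R<.105)&(A>lo)&(A<hi)&(Q[:,2]>.034)&(Q[:,2]<.060)
    p=Q[s,:2]
    vx,vy,x0,y0=cv2.fitLine(p.astype(np.float32),cv2.DIST_HUBER,0,.001,.001).ravel();print(lo,hi,s.sum(),np.degrees(np.arctan2(vy,vx))%180,"dist from C mm",1e3*((C[0]-x0)*vy-(C[1]-y0)*vx),"medz",np.median(Q[s,2]))
```

```text
centre [0.551 0.09 ] 0.11702060483549033
21 25 [0.019 0.021 0.023]
24 12 [0.019 0.023 0.023]
27 14 [0.053 0.055 0.056]
30 69 [0.032 0.054 0.056]
33 97 [0.021 0.033 0.055]
36 54 [0.02  0.023 0.138]
39 96 [0.02  0.024 0.137]
42 101 [0.019 0.023 0.137]
45 126 [0.02  0.023 0.137]
111 85 [0.02  0.023 0.134]
114 48 [0.021 0.054 0.098]
117 78 [0.052 0.055 0.056]
120 153 [0.021 0.027 0.052]
123 78 [0.02  0.022 0.024]
126 76 [0.02  0.022 0.024]
129 81 [0.019 0.022 0.024]
132 77 [0.02  0.021 0.023]
135 83 [0.02  0.022 0.024]
138 81 [0.02  0.022 0.024]
201 79 [0.02  0.022 0.024]
204 74 [0.02  0.022 0.023]
207 78 [0.02  0.022 0.024]
210 82 [0.019 0.022 0.024]
213 81 [0.02  0.022 0.024]
216 78 [0.02  0.022 0.024]
219 206 [0.021 0.044 0.11 ]
222 195 [0.024 0.048 0.114]
291 59 [0.02  0.023 0.06 ]
294 50 [0.02  0.022 0.053]
297 74 [0.02  0.022 0.024]
300 75 [0.019 0.022 0.024]
303 82 [0.02  0.022 0.025]
306 116 [0.021 0.045 0.056]
309 59 [0.052 0.055 0.057]
312 58 [0.02  0.022 0.025]
315 67 [0.02  0.022 0.026]
318 71 [0.02  0.022 0.033]
321 73 [0.02  0.024 0.033]
324 73 [0.02  0.028 0.032]
20 48 104 30.726759 dist from C mm 2.364922748967404 medz 0.053434224211326486
108 138 154 121.05307 dist from C mm 2.4237097526212494 medz 0.053954496840742716
290 322 163 129.2703 dist from C mm -0.9088325107897353 medz 0.05438582971672146
```

Clean depth fits of the two bay dividers give a bay direction of about 75.9°, and the chute is at about 76°, so they line up. Now for the lime.

Run:
```python
from turn import *
L=[.394,.372]
print(env.move_l([*L,.008],down(0),vel=.15,contact_N=8))
env.close_gripper();o=env.get_obs();print(o["opening"]*88,o["grasp_force"],o["clock"])
if o["opening"]*88>30:
    env.move_l([*L,.25],vel=.2)
    o=env.get_obs();print(o["opening"]*88,o["grasp_force"],o["force"])
    u=np.array([np.cos(np.radians(76)),np.sin(np.radians(76))]);T=np.array([.5505,.089])+.185*u
    env.move_ptp([*T,.25],down(76));print(T,env.get_obs()["qpos"],env.get_obs()["clock"])
    c=env.capture("top");cv2.imwrite("pics/t3.png",cv2.resize(c["color"][100:320,180:480],None,fx=2,fy=2)[...,::-1])
```

```text
False
45.85669783070207 28.315392609072205 15.125
45.55487400838063 28.40782134724833 [ 0.181 -0.296 -0.854]
[0.595 0.269] [ 22.117  12.411  94.087   0.013  73.564 -53.867] 17.95
```

View pics/t3.png

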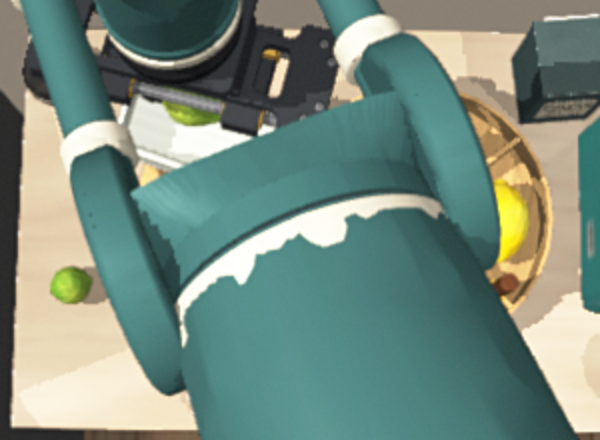

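The lime is held above the chute (near (190,108) in the crop) and the large one is gone from the table. Next I lower it to about 28 mm above the floor, release, then lift away.

Run:
```python
from turn import *
T=[.595,.269]
print(env.move_l([*T,.157],vel=.1,contact_N=6),env.get_obs()["ee_pos"])
env.ungrasp();env.pause(.5);env.move_l([*T,.28],vel=.2);env.pause(.3)
q=np.array(env.get_obs()["qpos"]);q[0]=70;q[1]-=15;env.goto_joints([-25,-8,110,0,78,-54]);env.pause(1)
print(env.get_obs()["clock"],env.get_obs()["ee_pos"])
c=env.capture("top")
for d in env.regions_of(c,"lime_center")[:4]: print(d["confidence"],d["centre"],at_depth(c,d["centre"]))
s=env.capture("scene")
im=[cv2.resize(x["color"][a:a+200,b:b+260],None,fx=1.5,fy=1.5,interpolation=2) for x,a,b in((c,110,200),(s,140,220))]
cv2.imwrite("pics/f.png",np.hstack(im)[...,::-1])
```

```text
False [0.596 0.269 0.158]
24.1417 [ 0.448 -0.181  0.299]
0.81 [286.7, 169.2] [0.587 0.263 0.172]
0.81 [215.6, 237.4] [0.496 0.399 0.033]
```

View pics/f.png

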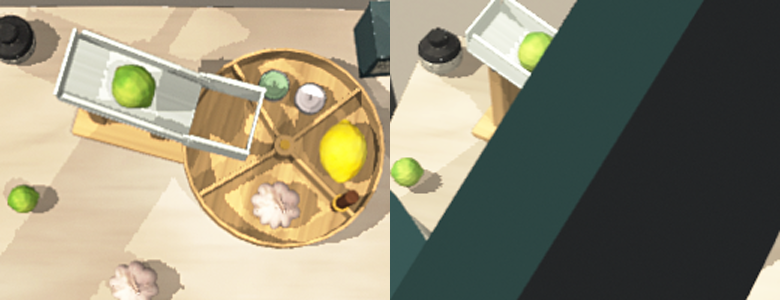

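The lime is still on the slope, at (133,87) in the left panel. I'll check whether it is moving.

Run:
```python
from turn import *
for i in range(2):
    c=env.capture("top")
    for d in env.regions_of(c,"lime_center"):
        if d["centre"][0]>240:
            r,k=np.nonzero(d["mask"]);P=np.array([at_depth(c,(a,b)) for a,b in zip(k,r)])
            g=[at_z(c,(a,b),.15)[:2] for a,b in zip(k,r)];w,V=np.linalg.eigh(np.cov(np.array(g).T))
            print(env.get_obs()["clock"],d["confidence"],d["centre"],P[:,2].max(),P[P[:,2].argmax()],np.mean(g,0),"axes mm",4e3*np.sqrt(w),"long ang",np.degrees(np.arctan2(V[1,1],V[0,1]))%180)
    if i==0: env.pause(1)
```

```text
24.3917 0.76 [287.3, 170.0] 0.17431211567001126 [0.594 0.26  0.174] [0.595 0.263] axes mm [46.372 51.795] long ang 41.27979978047287
25.4917 0.74 [286.0, 171.8] 0.17433533493204278 [0.594 0.265 0.174] [0.595 0.263] axes mm [45.9   51.245] long ang 41.21431925357143
```

It is stuck: its long axis lies 35° off the downhill direction. I'll nudge it with the shut fingers from uphill, with their flat face across the chute, following the slope.

Run:
```python
from turn import *
u=np.array([np.cos(np.radians(76)),np.sin(np.radians(76))]);O=np.array([.5505,.089])
S=lambda r,h:[*(O+r*u),.154-(.25-r)*.4245+h]
env.close_gripper()
q=np.array(env.get_obs()["qpos"])
best=min((down(a) for a in(166,-14)),key=lambda R:abs(np.array(env.inverse_kinematics(S(.23,.12),R))[5]-q[5]))
env.move_ptp(S(.23,.12),best)
print(env.move_l(S(.23,.014),vel=.12,contact_N=6),env.get_obs()["ee_pos"],S(.23,.014))
for r in np.arange(.21,.139,-.01):
    b=env.move_l(S(r,.014),vel=.06,contact_N=10)
    c=env.capture("top");d=[(np.round(x["centre"]),round(x["confidence"],2)) for x in env.regions_of(c,"lime_center")]
    print(round(r,3),b,env.get_obs()["force"],d,env.get_obs()["clock"])
    if b: break
```

```text
False [0.607 0.312 0.161] [np.float64(0.6061420359879236), np.float64(0.3121680170434792), 0.15951]
0.21 False [-0.662  0.505 -0.761] [(array([409., 202.]), 0.71), (array([213., 239.]), 0.68), (array([285., 158.]), 0.56)] 30.3167
0.2 False [-0.585 -0.621  0.301] [(array([214., 238.]), 0.79), (array([294., 161.]), 0.46)] 30.75
0.19 False [-0.687 -0.837 -0.905] [(array([215., 238.]), 0.69), (array([303., 164.]), 0.58), (array([418., 198.]), 0.34)] 31.1833
0.18 False [-1.02  -0.226  0.222] [(array([215., 238.]), 0.79), (array([307., 171.]), 0.59)] 31.6167
0.17 False [-0.381 -0.316 -0.013] [(array([215., 239.]), 0.59), (array([314., 172.]), 0.5)] 32.05
0.16 False [0.656 0.886 0.678] [(array([215., 238.]), 0.76), (array([325., 177.]), 0.69)] 32.4833Traceback (most recent call last):
  File "<stdin>", line 10, in <module>
workcell.IKError: the arm cannot follow that straight line within its joint ranges
```

Run:
```python
from turn import *
o=env.get_obs();print(o["qpos"],o["ee_pos"],o["clock"])
c=env.capture("top");cv2.imwrite("pics/g.png",cv2.resize(c["color"][110:310,200:460],None,fx=2,fy=2,interpolation=2)[...,::-1])
for d in env.regions_of(c,"lime_center"): print(d["confidence"],d["centre"],d["mask"].sum(),at_depth(c,d["centre"]))
```

```text
[  20.267   16.063  102.708    0.003   61.227 -145.72 ] [0.589 0.244 0.13 ] 32.4833
0.72 [214.6, 237.8] 319 [0.495 0.401 0.035]
0.6 [322.9, 179.7] 318 [0.576 0.207 0.149]
```

View pics/g.png

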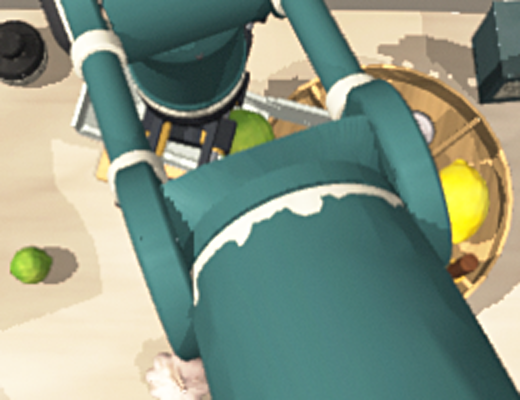

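The lime slides ahead of the fingers and is at (248,130) in the crop, about 10 mm short of the well. Joint 6 is at its limit, so I'll turn the tool back 10° and push on to the edge.

Run:
```python
from turn import *
u=np.array([np.cos(np.radians(76)),np.sin(np.radians(76))]);O=np.array([.5505,.089])
S=lambda r,h:[*(O+r*u),.154-(.25-r)*.4245+h]
for r in (.155,.145,.135,.127):
    b=env.move_l(S(r,.015),down(156),vel=.06,contact_N=10)
    c=env.capture("top");d=[(np.round(x["centre"]),round(x["confidence"],2),at_depth(c,x["centre"])) for x in env.regions_of(c,"lime_center") if 300<x["centre"][0]<380]
    print(r,b,env.get_obs()["force"],d)
    if b: break
env.pause(.4)
env.move_l(S(r,.13),vel=.25);env.goto_joints([-25,-30,110,0,90,-120]);env.pause(.3)
c=env.capture("top");s=env.capture("scene");print(env.get_obs()["clock"])
for n,x in(("top",c),("scene",s)):
    for d in env.regions_of(x,"lime_center"): print(n,d["confidence"],d["centre"],at_depth(x,d["centre"]))
im=[cv2.resize(x["color"][a:a+200,b:b+260],None,fx=1.5,fy=1.5,interpolation=2) for x,a,b in((c,110,200),(s,140,220))]
cv2.imwrite("pics/k.png",np.hstack(im)[...,::-1])
```

```text
0.155 False [ 0.183 -0.513  0.235] [(array([325., 179.]), 0.91, array([0.577, 0.204, 0.149]))]
0.145 False [-0.439  0.21   1.362] [(array([335., 182.]), 0.91, array([0.574, 0.187, 0.142]))]
0.135 False [ 0.381 -0.487 -0.216] [(array([355., 189.]), 0.66, array([0.58 , 0.15 , 0.064]))]
0.127 False [ 0.266 -0.222  0.497] [(array([357., 191.]), 0.68, array([0.576, 0.148, 0.064]))]
37.4167
top 0.93 [359.7, 197.1] [0.565 0.143 0.066]
top 0.53 [212.6, 238.7] [0.493 0.404 0.035]
scene 0.76 [230.7, 255.3] [0.478 0.396 0.031]
scene 0.58 [387.5, 242.3] [0.554 0.127 0.051]
```

View pics/k.png

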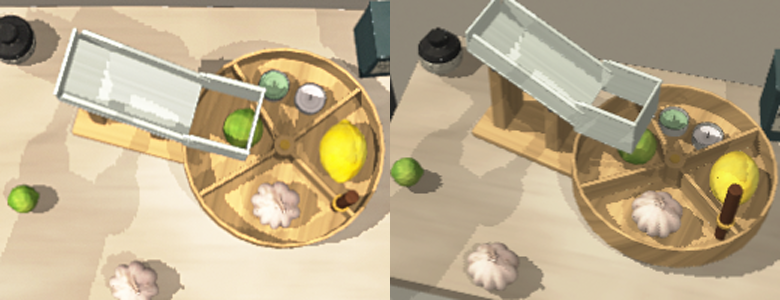

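The lime (242,127 in the left panel) rests on the floor of the empty bay under the outlet. The garlic is where it was and the arm is clear.

```bash
python3 -c "
from h import *
print(env.close_job())"
```

```text
the job is handed in; nothing more can be done
None
```

I turned the carousel so the empty compartment sits under the outlet, and the larger lime now rests in it; the loose garlic was not moved. The lime did not roll by itself after I let it go in the chute, so I pushed it down to the outlet with the closed fingers, and the job was handed in at about 37 s.

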